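# Caliper a resin specimen under the microscope

## Robot

A 6-joint arm with a two-finger parallel gripper is mounted at the origin on the work surface. World frame = base frame: x ahead of the robot, y to its left, z up, the work surface at z = 0. Lengths are in m, angles in rad, forces in N, time in s.
With the tool pointing down it reaches from about 0.325 to 0.775 m from the base axis. Payload 5.5 kg.
Tool frame: the origin (TCP) lies on the centre line of the jaws, within the pads' length; the fingertips stand 11 mm ahead of it and the grasp point (between the pads) lies 8 mm behind it; z points along the fingers, y is the line along which they close (so a half turn about z gives the same grasp; the last joint's range is limited). The gripper opens to 85 mm and grips with 20 to 120 N. Pads are 22 mm wide; open, the fingers measure 114 mm over their backs; the gripper's body (76 mm by 85 mm) begins 54 mm behind the grasp point. The pads swing forward as they close: fully open they stand 13 mm farther back than shut.
Start: joints at [1.12, 0.091, 1.231, -0, 1.82, -0.057], TCP at [0.23, 0.554, 0.242] pointing down, gripper open.
Joint ranges: [-2.87, 2.87], [-0.86, 2.18], [0.17, 2.46], [-1.51, 4.65], [0.06, 2.69], [-2.65, 2.65]. Speed limits (rad/s): [2.57, 2.57, 3.01, 3.14, 3.14, 3.14].

## Interface

Orientations are given as a unit quaternion [w, x, y, z].
In Python, from workcell import bot gives the robot as it stands.
- The arm moves only by the tool play_rows, never from a script. Its argument "motion" is one flat list of numbers, 7 for each row, row after row: the shift along the tool's x, y, z as a fraction of full scale, then the turn, a rotation vector about the tool's x, y, z as a fraction of full scale, then the gripper command: -1 is fully open, 1 is shut, values between are in proportion. In form: [x, y, z, rx, ry, rz, grip, x, y, z, rx, ry, rz, grip, ...]. A call has 1 to 20 rows; each row shifts and turns the commanded pose from where the row before left it, along the tool's axes as they then stand; what a row does not reach is not made up. Full scale, the value 1, is 0.15 m for a shift and 30 degrees for a turn. A row lasts 1/12 s, in which the tool goes at most 41.7 mm and 7.16 degrees, less where a joint would pass 70% of its speed; a pose out of reach is approached as far as the arm can. A call with a number of a shift or a turn outside -1 to 1 is refused whole. A call with a gripper value outside its range is refused whole. The fingers move at their own pace and stop on an object; "newtons" is the grip in N (left out, the last holds). Time passes only in rows, so rows that do not move let the fingers close. It gives the time, the measured TCP pose, the force, the opening and the grip force at its end, in the units of the state.
- bot.sense(): the state, without advancing time (a new reading comes with each control period).
- bot.camera(name): name is "scene" or "top"; returns a dict with "color" (384x512x3 uint8, blue, green, red), "intrinsics" (3x3 intrinsics, pixels), "R" (3x3) and "t" (3): a world point X has camera coordinates R X + t. Camera axes: x right, y down, z forward; pixel columns grow to the right and rows downward; lengths in m; the calibration is good to about 2 mm. A picture is of the moment at which its call begins. There is no depth.
- bot.finish_job(): hands the job in; it is judged then, once.
The state is a dict: "time_s": time; "joint_positions": joint angles; "joint_velocities": joint speeds; "tau": joint torques, N m; "position": TCP position; "tcp_rot": TCP orientation; "ft_force": force on the tool from outside, world axes, zero at the start; "moment": the same for the moment, N m; "finger_gap": opening from 0.0 (shut) to 1.0 (fully open); "grasp_force": force on a finger pad.
Only numpy, scipy, OpenCV 4.12 (cv2) and the standard library are available. Lean on these libraries where they do the work, as an engineer would, in place of code of your own. Each camera call takes 0.05 s, during which the arm holds its last target. There are 200 camera calls.

## Task

Put the amber specimen block on the bed of the bench caliper under the microscope, roughly in the middle of the bed's depth with its 36 mm width lying across the jaws, and let go of it. Then close the sliding jaw, which has a red finger tab, until the block is held between both jaws, lightly but so that it would not slip about, without forcing the jaw so that it leans, and let go leaving it closed. Do not bump the microscope or disturb the other two specimen blocks.

Things in the scene. Friction and masses are not known exactly. Their poses are not given: they have to be found in the camera images.
- station: Fixed bench caliper on a white base plate spanning x -80..170, y -120..230 mm, 20 mm thick; it carries the microscope. Origin on the table. +x points away from the robot (within 12 degrees), +y is the way the jaw opens. Bed: the plate's top, 20 mm above the table, free from x = -20 to 70. Stop jaw (fixed): dark steel, x -15..52, 16 mm thick, top 56 mm above the table; its face looks to +y and is clamped somewhere from y = -35 to -25, not known better. Rail at x = -47.
- bed (a point): Point on the bed surface at station (20, 30, 20) mm, the middle of the bed's depth, a good place for the block's centre: this leaves 37 to 47 mm between block and stop jaw and at least 47 mm to the open sliding jaw. Axes as the station's.
- microscope: Fixed to the station, same origin and axes. Its black ring light, radius 65 mm about station (40, 0) mm, hangs over the bed, underside 218 mm above the table; lens and head reach up to 453 mm. A hand pointing straight down over the bed would strike it: come in below it from the -x side, hand leaning back to the robot 35 to 45 degrees. Post, radius 16 mm, at station (135, -85).
- carriage (a joint): Distance in m of the sliding jaw's face from station y = -30 mm, growing as it opens, up to 0.17; starts at 0.125 to 0.15. As the stop jaw's place is not known, this reading alone does not tell when the block is held. The carriage slides along station y and stays where it is left; it takes about 4 N to move it, much more than pushing the block (plus 4 N per m/s).
- tab (a point): Middle of the grip of the red finger tab on the carriage, 68 mm above the table; tab 24 (x) x 14 (y) mm, its top 82 mm above the table. Axes as the station's. Carriage 42 x 60 mm, top 40 mm above the table. The point is 34 mm to +y of the sliding jaw's measuring face, at station x = -47, just outside the ring light's outline. Can be pinched across y.
- jaw: Sliding jaw: steel blade 80 (x) x 14 (y) mm, top 69 mm above the table; brass pad 44 mm wide on its -y face, 34 to 44 mm above the table, meets the part. Has springy play (1.2 N m/rad) on the carriage about a station-x axis through this origin, 15 mm above the table, 12 mm behind the pad's face; z is vertical when square. A hold of 3 to 5 N is right; pressed harder, or pushed near its top, it leans.
- amber_block: Orange-amber resin specimen block with a pale shell, 60 (x) x 36 (y) x 32 mm (z), about 60 to 120 g. Origin at the centre of its underside. To be measured across its 36 mm y width. Starts on the mat.
- green_block: Green resin specimen block, 60 x 30 x 32 mm, origin at the centre of its underside. Leave it alone.
- blue_block: Blue resin specimen block, 60 x 42 x 32 mm, origin at the centre of its underside. Leave it alone.
- mat: Grey mat, 160 x 300 x 4 mm, fixed; the three blocks lie on it side by side, about 95 mm apart, in any order. Origin at the centre of its underside.
Not all that is in view belongs to the job. Leave any pink look-alike of the amber_block alone.

How it is judged:
On the way, in this order (a step that is already met when the one before it is completed fails the run):
1. the amber block stands on the bed between the open jaws, let go (x of amber_block in the frame of station between 0.005 and 0.035 m and z of amber_block in the frame of station between 0.017 and 0.023 m and angle between amber_block's own z axis and vertical below 0.06 rad and linear speed of amber_block below 0.01 m/s and contact force between the fingers and amber_block below 0.1 N and value of joint carriage above 0.06 m and angle between the y axis of amber_block and the y axis of station, either way round below 0.3 rad), for 0.2 s.
2. the jaw is closed on the block, which bears on the fixed jaw (x of amber_block in the frame of station between 0.005 and 0.035 m and z of amber_block in the frame of station between 0.017 and 0.023 m and angle between amber_block's own z axis and vertical below 0.06 rad and linear speed of amber_block below 0.01 m/s and y of amber_block in the frame of station between -0.021 and -0.003 m and angle between the y axis of amber_block and the y axis of station, either way round below 0.05 rad and contact force between jaw and amber_block above 1.8 N and angle between jaw's own z axis and vertical below 0.08 rad and value of joint carriage between 0.026 and 0.046 m), for 0.2 s.
At the end, for the whole second after the job is handed in: The amber block lies flat on the bed, its centre at station x 5 to 35 mm, square within 0.05 rad, held between both jaws: the sliding jaw presses it with over 1.8 N and leans under 0.08 rad; all at rest and let go (all of step 2 and contact force between the fingers and amber_block below 0.1 N and contact force between the fingers and carriage below 0.1 N); the robot touches nothing.
It fails at once if the sliding jaw leans more than 0.12 rad (forced or pushed at its top) (angle between jaw's own z axis and vertical above 0.12 rad).
It fails at once if the microscope is bumped by the arm or by the gripper (over 3 N) (contact force between any of the arm, the fingers and microscope above 3 N).
It fails at once if another specimen block is moved more than 15 mm (distance of any of green_block, blue_block from where it was at the start of the episode above 0.015 m).
It also fails if it takes over 62 s, if anything falls off the work surface, if the arm or the gripper's body presses on something with over 40 N, if the wrist force passes 120 N, or if a joint passes its speed limit or range.

## Working session

There is one attempt and no reset: what is moved stays moved. The work goes in short steps, Python scripts to look and compute and a tool call to move; the robot and the scene stay as the last step left them, time stands still between calls to the robot, and variables do not carry over. Pictures are saved under pics/ and viewed, at most 10 in all, crops included, and the job is handed in when it is done.

Besides the shell and the picture viewer there is one more tool, called after ">>>" as name(argument=value, ...) on one line, values as JSON. play_rows: Moves the arm, as the interface text tells. Shift numbers are shares of 0.15 m and turn numbers shares of 30 degrees, none past 1 either way. Its arguments: {"type":"object","properties":{"motion":{"type":"array"},"newtons":{"type":"number"}},"required":["motion"]}

```bash
mkdir -p pics; python3 - <<'E'
from workcell import bot
import cv2,numpy as np
for n in("scene","top"):
    c=bot.camera(n); cv2.imwrite(f"pics/{n}0.png",c["color"]); print(n,np.round(c["intrinsics"],1).tolist(),np.round(c["R"],4).tolist(),np.round(c["t"],4).tolist())
print(bot.sense())
E
```

```text
scene [[475.4, 0.0, 256.9], [0.0, 475.4, 189.0], [0.0, 0.0, 1.0]] [[0.4991, 0.8665, -0.0016], [0.7252, -0.4187, -0.5465], [-0.4743, 0.2716, -0.8374]] [-0.144, -0.4402, 1.6371]
top [[472.7, 0.0, 256.9], [0.0, 472.7, 198.8], [0.0, 0.0, 1.0]] [[0.0066, -0.9998, -0.0168], [-0.9961, -0.0051, -0.0879], [0.0878, 0.0174, -0.996]] [-0.1352, 0.5869, 1.1214]
{'time_s': 0.1, 'joint_positions': array([ 1.12029025e+00,  9.18222822e-02,  1.23177213e+00, -6.44421073e-06,
        1.81981947e+00, -5.67019124e-02]), 'joint_velocities': array([ 0.00044876, -0.00186089, -0.00335866, -0.00170186,  0.00150079,
       -0.00078624]), 'tau': array([ 2.78387866e-03, -4.60219145e+01, -4.19216287e+01,  2.11521859e-05,
        1.05899855e-02, -6.95857375e-05]), 'position': array([0.23012312, 0.55385675, 0.24123699]), 'tcp_rot': array([-2.25444340e-04,  1.95632911e-01,  9.80676774e-01, -8.82271239e-04]), 'ft_force': array([ 0.1333165 ,  0.45558101, -0.00100513]), 'moment': array([ 0.01432035, -0.0428309 ,  0.00595371]), 'grasp_force': 0.0, 'finger_gap': 0.9989642411280587}
```

View pics/scene0.png

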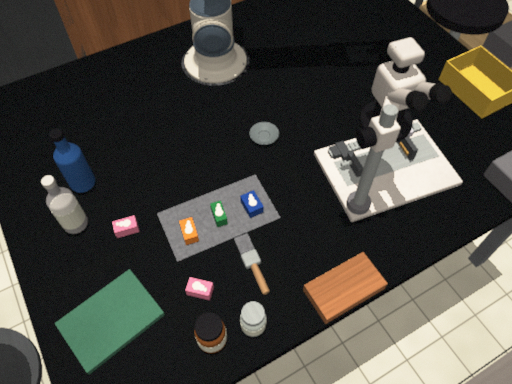

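View pics/top0.png

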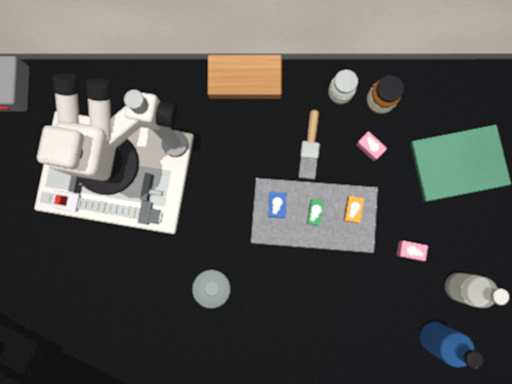

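```bash
cat > h.py <<'E'
import cv2,numpy as np
from scipy.optimize import minimize,least_squares
from workcell import bot
def proj(c,P):
    q=np.atleast_2d(P)@c["R"].T+c["t"]; q=q@c["intrinsics"].T; return q[:,:2]/q[:,2:]
def back(c,uv,z):
    d=c["R"].T@np.linalg.solve(c["intrinsics"],[*uv,1]); o=-c["R"].T@c["t"]; return o+d*(z-o[2])/d[2]
def mask(c,lo,hi):
    m=cv2.inRange(cv2.cvtColor(c["color"],cv2.COLOR_BGR2HSV),lo,hi)
    return m
def hull(c,lo,hi,roi):
    m=mask(c,lo,hi); k=np.zeros_like(m); x0,y0,x1,y1=roi; k[y0:y1,x0:x1]=m[y0:y1,x0:x1]
    return cv2.convexHull(cv2.findNonZero(k))
def box(p,w,d,h,z):
    C=np.array([[sx*w/2,sy*d/2] for sx in(-1,1) for sy in(-1,1)]); r=p[2]
    C=C@np.array([[np.cos(r),np.sin(r)],[-np.sin(r),np.cos(r)]])+p[:2]
    return np.vstack([np.c_[C,np.full(4,z)],np.c_[C,np.full(4,z+h)]])
def fill(h):
    m=np.zeros((384*4,512*4),np.uint8); cv2.fillConvexPoly(m,np.round((h.reshape(-1,2)+.5)*4).astype(int),1); return m>0
def fitblock(views,p0,w,d,h,z):
    # views: list of (cam, hull); matches the silhouette by IoU
    T=[(c,fill(hh)) for c,hh in views]
    def f(p):
        s=0
        for c,t in T:
            g=fill(cv2.convexHull(proj(c,box(p,w,d,h,z)).astype(np.float32))); s+=1-(g&t).sum()/(g|t).sum()
        return s
    best=min((minimize(f,[p0[0],p0[1],a],method="Nelder-Mead",options=dict(initial_simplex=np.array([p0[0],p0[1],a])+np.array([[0,0,0],[.01,0,0],[0,.01,0],[0,0,.15]]),maxiter=120)) for a in p0[2]),key=lambda r:r.fun)
    return best.x,best.fun
E
python3 - <<'E'
from h import *
s,t=bot.camera("scene"),bot.camera("top")
O=((6,150,120),(20,255,255)); 
ht=hull(t,*O,(335,190,372,228)); hs=hull(s,*O,(170,205,210,250))
print(cv2.boundingRect(ht),cv2.boundingRect(hs))
p0=back(t,(355,209),.03); print(p0)
for v in([(t,ht)],[(s,hs)],[(t,ht),(s,hs)]): print(fitblock(v,(p0[0],p0[1],[-.3,0,.3]),.06,.036,.032,.004))
a=cv2.resize(t["color"][50:250,25:215],None,fx=4,fy=4,interpolation=cv2.INTER_CUBIC)
b=cv2.resize(s["color"][100:225,305:475],None,fx=4,fy=4,interpolation=cv2.INTER_CUBIC)
cv2.imwrite("pics/ct.png",a[200:800]); cv2.imwrite("pics/cs.png",b)
E
```

```text
(344, 197, 19, 26) (179, 217, 20, 28)
[ 0.56379482 -0.36760314  0.03      ]
(array([ 0.56372538, -0.36387629, -0.13576389]), np.float64(0.1842324805339266))
(array([ 0.56261375, -0.36592845, -0.20713973]), np.float64(0.07993168232280101))
(array([ 0.56176153, -0.36571532, -0.19391155]), np.float64(0.268205847313431))
```

View pics/ct.png

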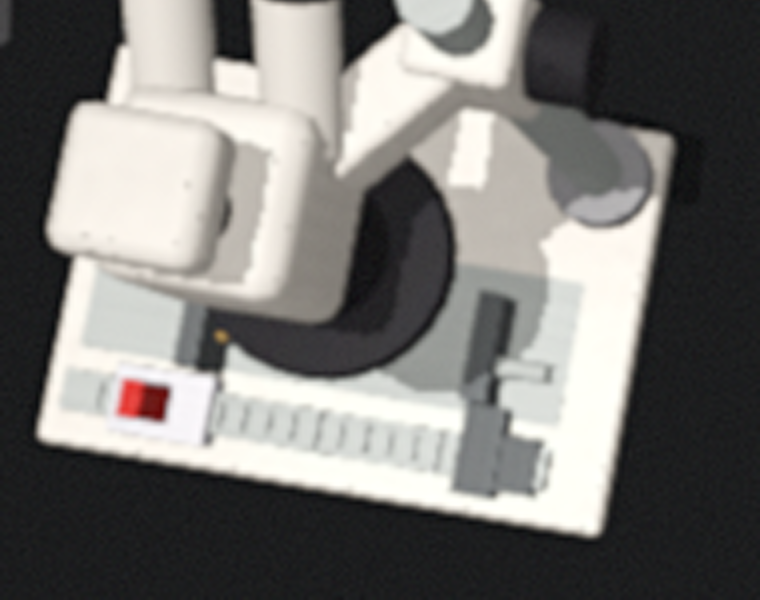

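View pics/cs.png

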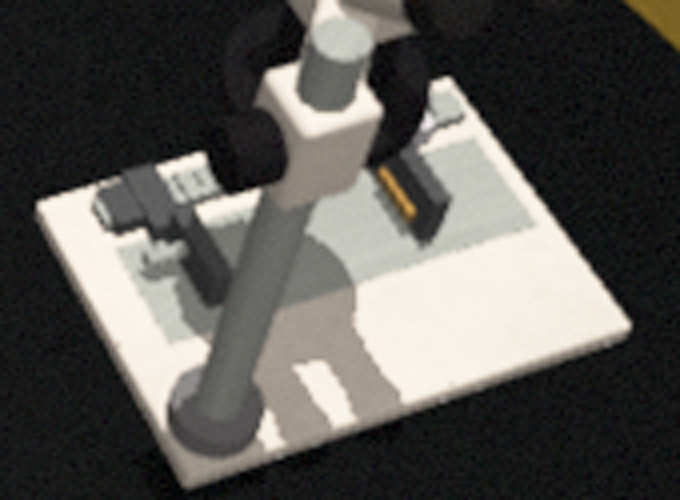

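```bash
cat >> h.py <<'E'
from scipy.spatial.transform import Rotation as Ro
def tgt(yaw,lean):  # tool y along yaw'd +y, tool z leaning forward along yaw'd x
    x=np.array([np.cos(yaw),np.sin(yaw),0]); y=np.array([-np.sin(yaw),np.cos(yaw),0]); z=np.sin(lean)*x-np.cos(lean)*np.array([0,0,1.])
    return np.c_[np.cross(y,z),y,z]
def cur():
    s=bot.sense(); q=s["tcp_rot"]; return s,Ro.from_quat([*q[1:],q[0]]).as_matrix()
def plan(Rt,pts,Rfrom=None):
    s,R=cur(); rv=Ro.from_matrix(R.T@Rt).as_rotvec()
    print("turn total(frac)",np.round(rv/np.radians(30),3)); p=s["position"]
    for q in pts: print(" shift(frac)",np.round(Rt.T@(np.array(q)-p)/.15,3),"->",np.round(q,4)); p=np.array(q)
E
python3 - <<'E'
from h import *
s,t=bot.camera("scene"),bot.camera("top")
S=np.array([[-80,230],[-80,-120],[170,-120],[170,230]])/1e3
T=np.array([[35,210],[175,233.5],[192.5,134],[55.5,112]])-.4
U=np.array([[416.75,120],[314.5,151.25],[352.5,221],[463,181.25]])-.4
def w(p,P): 
    c,n=np.cos(p[2]),np.sin(p[2]); P=np.atleast_2d(P); return np.c_[p[0]+c*P[:,0]-n*P[:,1],p[1]+n*P[:,0]+c*P[:,1],P[:,2] if P.shape[1]>2 else np.full(len(P),.02)]
for v in([(t,T)],[(s,U)],[(t,T),(s,U)]):
    r=least_squares(lambda p:np.concatenate([(proj(c,w(p,S))-x).ravel() for c,x in v]),[.55,.25,0],loss="soft_l1"); print(r.x,np.round(r.fun,1))
p=r.x; print("bed",w(p,[.02,.03,.02]))
# red tab top, z .082
for c,roi in((t,(25,180,80,220)),):
    m=cv2.inRange(cv2.cvtColor(c["color"],cv2.COLOR_BGR2HSV),(0,150,60),(8,255,255)); k=cv2.findNonZero(m[roi[1]:roi[3],roi[0]:roi[2]])[:,0]+roi[:2]
    print(k.min(0),k.max(0),k.mean(0)); X=back(c,k.mean(0),.075); d=X[:2]-p[:2]; C,N=np.cos(p[2]),np.sin(p[2]); print("tab world",X,"station",C*d[0]+N*d[1],-N*d[0]+C*d[1])
# amber approach
y=-.19; R=tgt(y,np.radians(40)); b=np.array([.562,-.366,.027])
tcp=b+R[:,2]*.008; print(tcp)
plan(R,[tcp-R[:,2]*.12,tcp])
E
```

```text
[ 0.60066196  0.17328157 -0.15804903] [-0.2  0.3 -0.   0.3  0.6 -0.3 -0.3 -0.4]
[ 0.60374091  0.17132302 -0.15678848] [ 0.1 -0.9 -1.1  0.2  0.  -0.2  0.8  0.6]
[ 0.60164026  0.17285553 -0.15754414] [-0.   0.   0.2 -0.1  0.7 -0.7 -0.2 -0.7  0.  -1.5 -1.  -0.5 -0.  -1.1
  0.7 -0.1]
bed [[0.62609937 0.19934613 0.02      ]]
[ 55 196] [ 66 204] [ 60.37179487 199.76923077]
tab world [0.57858994 0.32595579 0.075     ] station -0.04678524596763684 0.14758775620631037
[ 0.56704976 -0.36697117  0.02087164]
turn total(frac) [-0.137 -1.329 -0.373]
 shift(frac) [-1.631 -5.605  2.492] -> [ 0.4913 -0.3524  0.1128]
 shift(frac) [-0.   0.   0.8] -> [ 0.567  -0.367   0.0209]
```

>>> play_rows(motion=[-0.156, -0.194, 0.011, 0, 0, 0, -0.4, -0.156, -0.194, 0.011, 0, 0, 0, -0.4, -0.156, -0.194, 0.011, 0, 0, 0, -0.4, -0.156, -0.194, 0.011, 0, 0, 0, -0.4, -0.156, -0.194, 0.011, 0, 0, 0, -0.4, -0.156, -0.194, 0.011, 0, 0, 0, -0.4, -0.156, -0.194, 0.011, 0, 0, 0, -0.4, -0.156, -0.194, 0.011, 0, 0, 0, -0.4, -0.156, -0.194, 0.011, 0, 0, 0, -0.4, -0.156, -0.194, 0.011, 0, 0, 0, -0.4, -0.156, -0.194, 0.011, 0, 0, 0, -0.4, -0.156, -0.194, 0.011, 0, 0, 0, -0.4, -0.156, -0.194, 0.011, 0, 0, 0, -0.4, -0.156, -0.194, 0.011, 0, 0, 0, -0.4, -0.156, -0.194, 0.011, 0, 0, 0, -0.4, -0.156, -0.194, 0.011, 0, 0, 0, -0.4, -0.156, -0.194, 0.011, 0, 0, 0, -0.4, -0.156, -0.194, 0.011, 0, 0, 0, -0.4, -0.156, -0.194, 0.011, 0, 0, 0, -0.4, -0.156, -0.194, 0.011, 0, 0, 0, -0.4], newtons=30)

```text
time_s: 1.97
position: [0.4391, -0.165, 0.2093]
tcp_rot: [0.0, 0.196, 0.981, 0.0]
ft_force: [1.9, -0.0, 0.0]
finger_gap: 0.7
grasp_force: 0.0
```

>>> play_rows(motion=[0, 0, 0, -0.02, -0.19, -0.053, -0.4, 0, 0, 0, -0.02, -0.19, -0.053, -0.4, 0, 0, 0, -0.02, -0.19, -0.053, -0.4, 0, 0, 0, -0.02, -0.19, -0.053, -0.4, 0, 0, 0, -0.02, -0.19, -0.053, -0.4, 0, 0, 0, -0.02, -0.19, -0.053, -0.4, 0, 0, 0, -0.02, -0.19, -0.053, -0.4, 0, 0, 0, 0, 0, 0, -0.4, 0, 0, 0, 0, 0, 0, -0.4])

```text
time_s: 2.72
position: [0.4545, -0.172, 0.2104]
tcp_rot: [0.333, 0.09, 0.938, -0.028]
ft_force: [-0.4, 0.3, 1.0]
finger_gap: 0.698
grasp_force: 0.0
```

```bash
cat >> h.py <<'E'
BY=-.19; RB=tgt(BY,np.radians(40)); BT=np.array([.562,-.366,.027])+RB[:,2]*.008
SP=np.array([.6014,.1729,-.1575]); RS=tgt(SP[2],np.radians(40))
def W(x,y,z): c,n=np.cos(SP[2]),np.sin(SP[2]); return np.array([SP[0]+c*x-n*y,SP[1]+n*x+c*y,z])
E
python3 - <<'E'
from h import *
s,R=cur(); print(s["time_s"],s["position"],s["finger_gap"],s["joint_positions"].round(2),s["ft_force"])
plan(RB,[BT-RB[:,2]*.12,BT])
c=bot.camera("scene"); cv2.imwrite("pics/s1.png",c["color"])
E
```

```text
2.7167 [ 0.45448656 -0.17199278  0.21035195] 0.6983709580318304 [-0.61 -0.86  2.14  0.28  1.23 -2.  ] [-0.36857794  0.34663971  0.99647799]
turn total(frac) [ 0.011 -0.03  -0.008]
 shift(frac) [ 0.059 -1.135  0.799] -> [ 0.4913 -0.3524  0.1128]
 shift(frac) [-0.   0.   0.8] -> [ 0.567  -0.367   0.0209]
```

>>> play_rows(motion=[0.01, -0.19, 0.133, 0, 0, 0, -0.4, 0.01, -0.19, 0.133, 0, 0, 0, -0.4, 0.01, -0.19, 0.133, 0, 0, 0, -0.4, 0.01, -0.19, 0.133, 0, 0, 0, -0.4, 0.01, -0.19, 0.133, 0, 0, 0, -0.4, 0.01, -0.19, 0.133, 0, 0, 0, -0.4, 0, 0, 0, 0.01, -0.03, -0.008, -0.4, 0, 0, 0, 0, 0, 0, -0.4])

```text
time_s: 3.43
position: [0.4912, -0.352, 0.1095]
tcp_rot: [0.34, 0.089, 0.936, -0.03]
ft_force: [-0.3, 1.3, 0.7]
finger_gap: 0.703
grasp_force: 0.0
```

```bash
python3 - <<'E'
from h import *
s,R=cur(); print(s["time_s"],s["position"],s["joint_positions"].round(2))
plan(RB,[BT-RB[:,2]*.05,BT])
c=bot.camera("scene"); cv2.imwrite("pics/s2.png",cv2.resize(c["color"][120:300,100:340],None,fx=3,fy=3))
E
```

```text
3.4333 [ 0.49116808 -0.35197883  0.10945616] [-0.92 -0.35  2.01  0.54  1.   -2.48]
turn total(frac) [ 0.008 -0.003 -0.   ]
 shift(frac) [-0.015 -0.003  0.451] -> [ 0.5355 -0.3609  0.0592]
 shift(frac) [ 0.    -0.     0.333] -> [ 0.567  -0.367   0.0209]
```

View pics/s2.png

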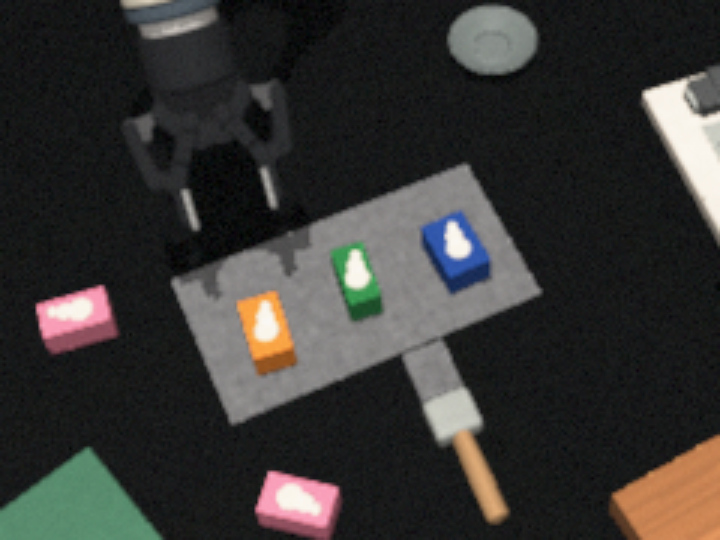

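>>> play_rows(motion=[-0.004, 0, 0.113, 0.002, 0, 0, -0.4, -0.004, 0, 0.113, 0.002, 0, 0, -0.4, -0.004, 0, 0.113, 0.002, 0, 0, -0.4, -0.004, 0, 0.113, 0.002, 0, 0, -0.4, 0, 0, 0.08, 0, 0, 0, -0.4, 0, 0, 0.08, 0, 0, 0, -0.4, 0, 0, 0, 0, 0, 0, -0.4])

```text
time_s: 4.07
position: [0.5529, -0.362, 0.0451]
tcp_rot: [0.342, 0.087, 0.935, -0.034]
ft_force: [-0.6, 1.1, -0.7]
finger_gap: 0.698
grasp_force: 0.0
```

```bash
python3 - <<'E'
from h import *
s,R=cur(); print(s["time_s"],s["position"],s["joint_positions"].round(2))
plan(RB,[BT])
c=bot.camera("scene"); cv2.imwrite("pics/s3.png",cv2.resize(c["color"][170:270,140:260],None,fx=5,fy=5,interpolation=cv2.INTER_CUBIC))
E
```

```text
4.0667 [ 0.55285999 -0.36199092  0.04511789] [-0.82 -0.13  1.95  0.56  0.81 -2.49]
turn total(frac) [-0.003  0.009  0.01 ]
 shift(frac) [ 0.028 -0.015  0.188] -> [ 0.567  -0.367   0.0209]
```

View pics/s3.png

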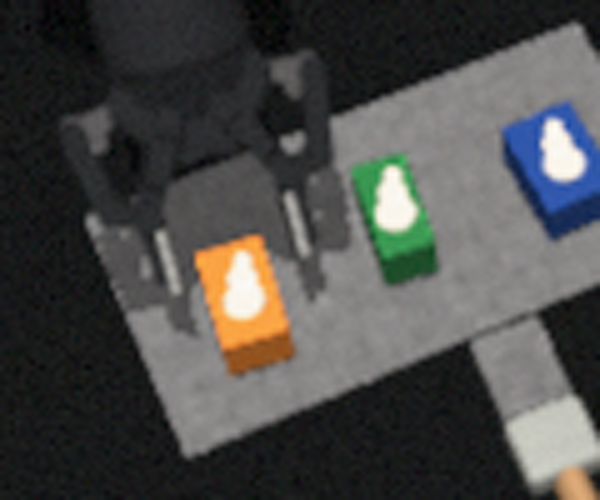

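>>> play_rows(motion=[0.01, -0.005, 0.063, 0, 0, 0, -0.4, 0.01, -0.005, 0.063, 0, 0, 0, -0.4, 0.008, -0.005, 0.062, 0, 0.009, 0.01, -0.4, 0, 0, 0, 0, 0, 0, -0.4, 0, 0, 0, 0, 0, 0, -0.4])

```text
time_s: 4.53
position: [0.5655, -0.3684, 0.0187]
tcp_rot: [0.339, 0.091, 0.936, -0.033]
ft_force: [-0.1, 0.7, 0.1]
finger_gap: 0.701
grasp_force: 0.0
```

>>> play_rows(motion=[0, 0, 0, 0, 0, 0, 0, 0, 0, 0, 0, 0, 0, 0.2, 0, 0, 0, 0, 0, 0, 0.4, 0, 0, 0, 0, 0, 0, 0.6, 0, 0, 0, 0, 0, 0, 0.8, 0, 0, 0, 0, 0, 0, 1, 0, 0, 0, 0, 0, 0, 1], newtons=30)

```text
time_s: 5.12
position: [0.5657, -0.369, 0.0199]
tcp_rot: [0.34, 0.091, 0.935, -0.034]
ft_force: [-2.8, 1.3, 4.6]
finger_gap: 0.416
grasp_force: 31.2
```

```bash
python3 - <<'E'
from h import *
s,R=cur(); print(s["time_s"],s["position"],s["joint_positions"].round(2),s["finger_gap"],s["grasp_force"],s["ft_force"])
plan(RB,[BT])
E
```

```text
5.1167 [ 0.56571478 -0.36899475  0.01988733] [-0.81 -0.06  1.93  0.57  0.76 -2.51] 0.4162072339395371 31.230100393295288 [-2.8257704   1.31008939  4.56266856]
turn total(frac) [-0.007 -0.001 -0.005]
 shift(frac) [-0.009  0.015 -0.001] -> [ 0.567  -0.367   0.0209]
```

>>> play_rows(motion=[-0.04, 0, -0.05, 0, 0, 0, 1, -0.086, 0, -0.102, 0, 0, 0, 1, -0.086, 0, -0.102, 0, 0, 0, 1, -0.086, 0, -0.102, 0, 0, 0, 1, -0.086, 0, -0.102, 0, 0, 0, 1, -0.045, 0, -0.053, 0, 0, 0, 1, 0, 0, 0, 0, 0, 0, 1])

```text
time_s: 5.7
position: [0.5668, -0.3696, 0.1235]
tcp_rot: [0.342, 0.09, 0.935, -0.035]
ft_force: [-0.6, -0.0, -1.4]
finger_gap: 0.418
grasp_force: 30.6
```

```bash
python3 - <<'E'
from h import *
s,R=cur(); print(s["time_s"],s["position"],s["joint_positions"].round(2),s["finger_gap"],s["grasp_force"],s["ft_force"])
plan(RS,[[.54,-.05,.12],W(-.13,.03,.12),W(.024,.03,.055),W(.024,.03,.037)])
E
```

```text
5.7 [ 0.56676975 -0.36963773  0.12345446] [-0.81 -0.17  1.83  0.48  0.93 -2.37] 0.4175740359047541 30.61844766139984 [-0.59720675 -0.03373284 -1.35812498]
turn total(frac) [-0.05   0.006 -0.049]
 shift(frac) [ 0.406  2.077 -0.31 ] -> [ 0.54 -0.05  0.12]
 shift(frac) [ 0.533  1.732 -0.447] -> [0.4777 0.2229 0.12  ]
 shift(frac) [-0.508 -0.     0.992] -> [0.6298 0.1988 0.055 ]
 shift(frac) [0.077 0.    0.092] -> [0.6298 0.1988 0.037 ]
```

>>> play_rows(motion=[0, 0, 0, -0.05, 0.006, -0.049, 1, 0.041, 0.208, -0.031, 0, 0, 0, 1, 0.041, 0.208, -0.031, 0, 0, 0, 1, 0.041, 0.208, -0.031, 0, 0, 0, 1, 0.041, 0.208, -0.031, 0, 0, 0, 1, 0.041, 0.208, -0.031, 0, 0, 0, 1, 0.041, 0.208, -0.031, 0, 0, 0, 1, 0.041, 0.208, -0.031, 0, 0, 0, 1, 0.041, 0.208, -0.031, 0, 0, 0, 1, 0.041, 0.208, -0.031, 0, 0, 0, 1, 0.041, 0.208, -0.031, 0, 0, 0, 1, 0.059, 0.192, -0.05, 0, 0, 0, 1, 0.059, 0.192, -0.05, 0, 0, 0, 1, 0.059, 0.192, -0.05, 0, 0, 0, 1, 0.059, 0.192, -0.05, 0, 0, 0, 1, 0.059, 0.192, -0.05, 0, 0, 0, 1, 0.059, 0.192, -0.05, 0, 0, 0, 1, 0, 0, 0, 0, 0, 0, 1])

```text
time_s: 7.2
position: [0.4951, 0.1386, 0.1159]
tcp_rot: [0.338, 0.071, 0.938, -0.023]
ft_force: [-0.2, 1.4, -0.6]
finger_gap: 0.415
grasp_force: 30.9
```

```bash
python3 - <<'E'
from h import *
s,R=cur(); print(s["time_s"],s["position"],s["joint_positions"].round(2),s["finger_gap"],s["grasp_force"],s["ft_force"])
plan(RS,[W(-.13,.03,.12),W(.024,.03,.055),W(.024,.03,.037)])
E
```

```text
7.2 [0.4951173  0.13855978 0.11592468] [ 0.43 -0.66  2.21 -0.41  1.03 -0.88] 0.4150024626234183 30.903484225273132 [-0.18177584  1.43321935 -0.60816364]
turn total(frac) [ 0.015 -0.014  0.006]
 shift(frac) [ 0.138  0.537 -0.151] -> [0.4777 0.2229 0.12  ]
 shift(frac) [-0.508 -0.     0.992] -> [0.6298 0.1988 0.055 ]
 shift(frac) [0.077 0.    0.092] -> [0.6298 0.1988 0.037 ]
```

>>> play_rows(motion=[0.046, 0.179, -0.05, 0, 0, 0, 1, 0.046, 0.179, -0.05, 0, 0, 0, 1, 0.046, 0.179, -0.05, 0.015, -0.014, 0.006, 1, 0, 0, 0, 0, 0, 0, 1, -0.0726, 0, 0.142, 0, 0, 0, 1, -0.0726, 0, 0.142, 0, 0, 0, 1, -0.0726, 0, 0.142, 0, 0, 0, 1, -0.0726, 0, 0.142, 0, 0, 0, 1, -0.0726, 0, 0.142, 0, 0, 0, 1, 0, 0, 0, 0, 0, 0, 1])

```text
time_s: 8.03
position: [0.5894, 0.1963, 0.0713]
tcp_rot: [0.34, 0.078, 0.937, -0.031]
ft_force: [0.7, 0.8, -1.0]
finger_gap: 0.415
grasp_force: 30.9
```

```bash
python3 - <<'E'
from h import *
s,R=cur(); print(s["time_s"],s["position"],s["joint_positions"].round(2),s["finger_gap"],s["grasp_force"],s["ft_force"])
plan(RS,[W(.024,.03,.055),W(.024,.03,.037)])
c=bot.camera("scene"); t=bot.camera("top")
cv2.imwrite("pics/s4.png",np.hstack([cv2.resize(c["color"][100:225,320:470],None,fx=2.6,fy=2.6),cv2.resize(t["color"][110:235,25:175],None,fx=2.6,fy=2.6)]))
E
```

```text
8.0333 [0.58937712 0.19629121 0.07132609] [ 0.47 -0.24  1.99 -0.53  0.87 -0.7 ] 0.41532120207500955 30.930840969085693 [ 0.66479057  0.75741584 -1.03113929]
turn total(frac) [-0.019 -0.004 -0.008]
 shift(frac) [-0.132  0.059  0.253] -> [0.6298 0.1988 0.055 ]
 shift(frac) [0.077 0.    0.092] -> [0.6298 0.1988 0.037 ]
```

View pics/s4.png

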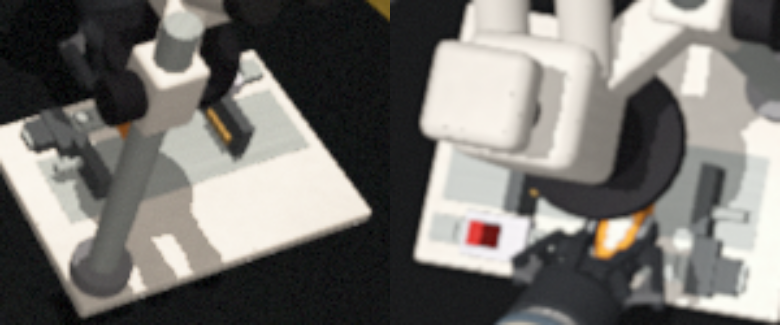

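>>> play_rows(motion=[-0.044, 0.02, 0.084, -0.019, -0.004, -0.008, 1, -0.044, 0.02, 0.084, 0, 0, 0, 1, -0.044, 0.019, 0.085, 0, 0, 0, 1, 0.019, 0, 0.023, 0, 0, 0, 1, 0.019, 0, 0.023, 0, 0, 0, 1, 0, 0, 0, 0, 0, 0, 1, 0, 0, 0, 0, 0, 0, 1])

```text
time_s: 8.72
position: [0.6281, 0.2018, 0.0504]
tcp_rot: [0.343, 0.073, 0.936, -0.025]
ft_force: [1.2, 0.1, -0.5]
finger_gap: 0.42
grasp_force: 31.0
```

```bash
python3 - <<'E'
from h import *
s,R=cur(); print(s["time_s"],s["position"],s["joint_positions"].round(2),s["finger_gap"],s["grasp_force"],s["ft_force"])
plan(RS,[W(.024,.03,.037)])
E
```

```text
8.7167 [0.62814575 0.20179307 0.05035123] [ 0.44 -0.12  1.92 -0.53  0.79 -0.7 ] 0.4201145355287751 30.984739065170288 [ 1.23988657  0.11306138 -0.47174501]
turn total(frac) [ 0.008  0.007 -0.001]
 shift(frac) [ 0.046 -0.018  0.077] -> [0.6298 0.1988 0.037 ]
```

>>> play_rows(motion=[0.016, -0.006, 0.026, 0.008, 0.007, 0, 1, 0.016, -0.006, 0.026, 0, 0, 0, 1, 0.014, -0.006, 0.025, 0, 0, 0, 1, 0, 0, 0, 0, 0, 0, 1, 0, 0, 0, 0, 0, 0, 1, 0, 0, 0, 0, 0, 0, 1])

```text
time_s: 9.22
position: [0.6309, 0.1988, 0.0375]
tcp_rot: [0.341, 0.074, 0.937, -0.027]
ft_force: [0.8, -0.7, 0.0]
finger_gap: 0.417
grasp_force: 31.1
```

```bash
python3 - <<'E'
from h import *
s,R=cur(); print(s["time_s"],s["position"],s["joint_positions"].round(2),s["finger_gap"],s["grasp_force"],s["ft_force"])
plan(RS,[W(.024,.03,.036)])
E
```

```text
9.2167 [0.63088376 0.19882795 0.03752314] [ 0.43 -0.09  1.93 -0.54  0.77 -0.69] 0.41685670749088244 31.081847548484802 [ 0.77732578 -0.67778082  0.04449892]
turn total(frac) [ 0.001  0.002 -0.002]
 shift(frac) [ 0.012 -0.002  0.003] -> [0.6298 0.1988 0.036 ]
```

>>> play_rows(motion=[0.006, 0, 0.007, 0, 0, 0, 1, 0, 0, 0, 0, 0, 0, 1, 0, 0, 0, 0, 0, 0, 1, 0, 0, 0, 0, 0, 0, 0.1, 0, 0, 0, 0, 0, 0, 0, 0, 0, 0, 0, 0, 0, -0.2, 0, 0, 0, 0, 0, 0, -0.4, 0, 0, 0, 0, 0, 0, -0.4, 0, 0, 0, 0, 0, 0, -0.4, 0, 0, 0, 0, 0, 0, -0.4, 0, 0, 0, 0, 0, 0, -0.4])

```text
time_s: 10.13
position: [0.6309, 0.1989, 0.0362]
tcp_rot: [0.342, 0.074, 0.937, -0.027]
ft_force: [-0.3, 0.9, 0.2]
finger_gap: 0.699
grasp_force: 0.0
```

```bash
python3 - <<'E'
from h import *
s,R=cur(); print(s["time_s"],s["position"],s["joint_positions"].round(2),s["finger_gap"],s["grasp_force"],s["ft_force"])
for z in(.068,):
  tab=W(-.047,.1476,z)+RS[:,2]*.008
  b=tab-RS[:,2]*.09
  plan(RS,[s["position"]-RS[:,2]*.15,b,tab])
c=bot.camera("scene"); t=bot.camera("top")
cv2.imwrite("pics/s5.png",np.hstack([cv2.resize(c["color"][100:225,320:470],None,fx=2.6,fy=2.6),cv2.resize(t["color"][110:235,25:175],None,fx=2.6,fy=2.6)]))
E
```

```text
10.1333 [0.63085473 0.19888934 0.03616788] [ 0.43 -0.09  1.93 -0.54  0.77 -0.69] 0.6985867356334539 0.0 [-0.34999144  0.88983276  0.20945117]
turn total(frac) [ 0.001  0.002 -0.002]
 shift(frac) [ 0. -0. -1.] -> [0.5356 0.214  0.1511]
 shift(frac) [ 0.231  0.782 -0.018] -> [0.5261 0.3343 0.1308]
 shift(frac) [-0.   0.   0.6] -> [0.5832 0.3252 0.0619]
```

>>> play_rows(motion=[0, 0, -0.08, 0, 0, 0, -0.4, 0, 0, -0.16, 0, 0, 0, -0.4, 0, 0, -0.16, 0, 0, 0, -0.4, 0, 0, -0.16, 0, 0, 0, -0.4, 0, 0, -0.16, 0, 0, 0, -0.4, 0, 0, -0.16, 0, 0, 0, -0.4, 0, 0, -0.12, 0, 0, 0, 0.5, 0, 0, 0, 0, 0, 0, 1, 0, 0, 0, 0, 0, 0, 1])

```text
time_s: 10.98
position: [0.5358, 0.2145, 0.1522]
tcp_rot: [0.343, 0.074, 0.936, -0.026]
ft_force: [-0.3, 0.4, -0.4]
finger_gap: 0.284
grasp_force: 0.0
```

```bash
python3 - <<'E'
from h import *
s,R=cur(); print(s["time_s"],s["position"],s["joint_positions"].round(2),s["finger_gap"],s["grasp_force"],s["ft_force"])
tab=W(-.05,.189,.074)+RS[:,2]*.008
plan(RS,[tab-RS[:,2]*.07,tab])
c=bot.camera("scene"); t=bot.camera("top")
cv2.imwrite("pics/s6.png",np.hstack([cv2.resize(c["color"][100:225,320:470],None,fx=2.6,fy=2.6),cv2.resize(t["color"][110:235,25:175],None,fx=2.6,fy=2.6)]))
E
```

```text
10.9833 [0.53575906 0.21452214 0.15224909] [ 0.57 -0.42  1.98 -0.51  1.07 -0.72] 0.2841070832501371 0.0 [-0.28839173  0.44621208 -0.38409059]
turn total(frac) [ 0.005  0.006 -0.003]
 shift(frac) [0.226 1.055 0.078] -> [0.5423 0.3737 0.1215]
 shift(frac) [-0.     0.     0.467] -> [0.5867 0.3666 0.0679]
```

View pics/s6.png

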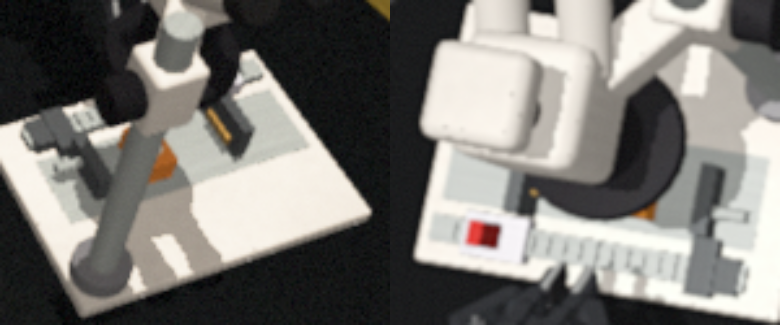

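>>> play_rows(motion=[0.03, 0.15, 0.01, 0.005, 0.006, -0.003, 1, 0.03, 0.15, 0.01, 0, 0, 0, 1, 0.03, 0.15, 0.01, 0, 0, 0, 1, 0.03, 0.15, 0.01, 0, 0, 0, 1, 0.035, 0.15, 0.01, 0, 0, 0, 1, 0.035, 0.15, 0.014, 0, 0, 0, 1, 0.036, 0.155, 0.014, 0, 0, 0, 1, 0, 0, 0.11, 0, 0, 0, 1, 0, 0, 0.11, 0, 0, 0, 1, 0, 0, 0.11, 0, 0, 0, 1, 0, 0, 0.08, 0, 0, 0, 1, 0, 0, 0.05, 0, 0, 0, 1, 0, 0, 0, 0, 0, 0, 1, 0, 0, 0, 0, 0, 0, 1])

```text
time_s: 12.25
position: [0.586, 0.3654, 0.0662]
tcp_rot: [0.339, 0.074, 0.937, -0.029]
ft_force: [-0.8, 0.4, -0.4]
finger_gap: 0.001
grasp_force: 0.0
```

```bash
cat >> h.py <<'E'
def stat(tag=""):
    s,R=cur(); d=s["position"]-np.array([*SP[:2],0]); c,n=np.cos(SP[2]),np.sin(SP[2])
    f=s["ft_force"]; print(tag,"t",round(s["time_s"],2),"station mm",np.round(1e3*np.array([c*d[0]+n*d[1],-n*d[0]+c*d[1],d[2]]),2),"F station",np.round([c*f[0]+n*f[1],-n*f[0]+c*f[1],f[2]],2))
E
python3 - <<'E'
from h import *
stat(); tab=W(-.05,.189,.074)+RS[:,2]*.008
plan(RS,[tab,tab+RS[:,1]*-.02])
t=bot.camera("top"); c=bot.camera("scene")
cv2.imwrite("pics/s7.png",np.hstack([cv2.resize(c["color"][80:205,340:490],None,fx=2.6,fy=2.6),cv2.resize(t["color"][150:275,0:150],None,fx=2.6,fy=2.6)]))
E
```

```text
t 12.25 station mm [-45.44 187.69  66.18] F station [-0.88  0.27 -0.35]
turn total(frac) [-0.007 -0.006  0.001]
 shift(frac) [-0.01   0.009 -0.006] -> [0.5867 0.3666 0.0679]
 shift(frac) [ 0.    -0.133 -0.   ] -> [0.5836 0.3468 0.0679]
```

View pics/s7.png

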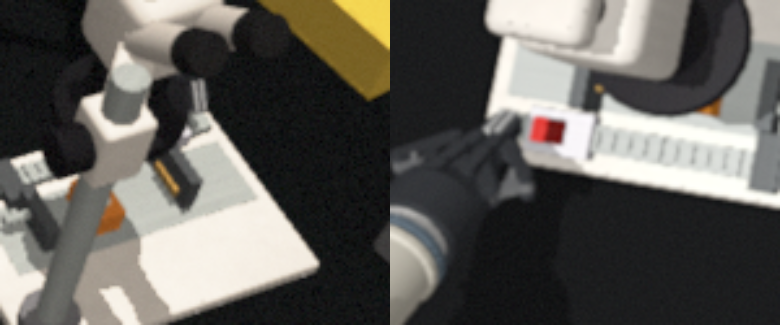

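>>> play_rows(motion=[-0.01, -0.026, -0.006, -0.007, -0.006, 0, 1, 0, -0.026, 0, 0, 0, 0, 1, 0, -0.026, 0, 0, 0, 0, 1, 0, -0.026, 0, 0, 0, 0, 1, 0, -0.026, 0, 0, 0, 0, 1, 0, -0.026, 0, 0, 0, 0, 1, 0, -0.026, 0, 0, 0, 0, 1, 0, -0.026, 0, 0, 0, 0, 1, 0, -0.026, 0, 0, 0, 0, 1, 0, -0.026, 0, 0, 0, 0, 1])

```text
time_s: 13.18
position: [0.5803, 0.3276, 0.0692]
tcp_rot: [0.342, 0.073, 0.937, -0.026]
ft_force: [-2.1, 5.2, 1.6]
finger_gap: -0.002
grasp_force: 2.1
```

```bash
python3 - <<'E'
from h import *
stat(); s,R=cur(); tab=W(-.05,.14,.074)+RS[:,2]*.008
plan(RS,[tab])
E
```

```text
t 13.18 station mm [-45.1  149.46  69.23] F station [-2.86  4.79  1.62]
turn total(frac) [0.005 0.003 0.001]
 shift(frac) [ 0.005 -0.063  0.008] -> [0.5791 0.3182 0.0679]
```

>>> play_rows(motion=[0, -0.026, 0, 0, 0, 0, 1, 0, -0.026, 0, 0, 0, 0, 1, 0, -0.026, 0, 0, 0, 0, 1, 0, -0.026, 0, 0, 0, 0, 1, 0, -0.026, 0, 0, 0, 0, 1, 0, -0.026, 0, 0, 0, 0, 1, 0, -0.026, 0, 0, 0, 0, 1, 0, -0.026, 0, 0, 0, 0, 1, 0, -0.026, 0, 0, 0, 0, 1, 0, 0, 0, 0, 0, 0, 1])

```text
time_s: 14.02
position: [0.5749, 0.2922, 0.069]
tcp_rot: [0.342, 0.074, 0.937, -0.026]
ft_force: [-2.0, 1.5, 2.5]
finger_gap: -0.004
grasp_force: 0.9
```

```bash
python3 - <<'E'
from h import *
stat(); t=bot.camera("top"); stat()
p=np.array([60.37,199.77])
m=mask(t,(0,150,60),(8,255,255)); k=cv2.findNonZero(m[150:260,25:200])[:,0]+[25,150]; X=back(t,k.mean(0),.075); c,n=np.cos(SP[2]),np.sin(SP[2]); d=X[:2]-SP[:2]
print("tab station",c*d[0]+n*d[1],-n*d[0]+c*d[1],len(k))
E
```

```text
t 14.02 station mm [-44.92 113.62  69.01] F station [-2.24  1.15  2.46]
 t 14.07 station mm [-44.88 113.61  68.87] F station [-0.35  1.25  1.52]
tab station -0.047264895606203415 0.09200909708055982 94
```

>>> play_rows(motion=[0, -0.02, 0, 0, 0, 0, 1, 0, -0.02, 0, 0, 0, 0, 1, 0, -0.02, 0, 0, 0, 0, 1, 0, -0.02, 0, 0, 0, 0, 1, 0, -0.02, 0, 0, 0, 0, 1, 0, -0.02, 0, 0, 0, 0, 1, 0, -0.02, 0, 0, 0, 0, 1, 0, -0.02, 0, 0, 0, 0, 1, 0, -0.02, 0, 0, 0, 0, 1, 0, -0.02, 0, 0, 0, 0, 1, 0, -0.02, 0, 0, 0, 0, 1, 0, -0.02, 0, 0, 0, 0, 1])

```text
time_s: 15.07
position: [0.5692, 0.2571, 0.0688]
tcp_rot: [0.342, 0.073, 0.937, -0.026]
ft_force: [-2.3, 5.3, 2.6]
finger_gap: 0.001
grasp_force: 2.3
```

```bash
python3 - <<'E'
from h import *
stat(); s,R=cur(); plan(RS,[W(-.045,.0696,.069)])
E
```

```text
t 15.07 station mm [-44.99  78.07  68.82] F station [-3.14  4.91  2.57]
turn total(frac) [0.004 0.002 0.001]
 shift(frac) [-0.001 -0.056 -0.001] -> [0.5679 0.2487 0.069 ]
```

>>> play_rows(motion=[0, -0.007, 0, 0, 0, 0, 1, 0, -0.007, 0, 0, 0, 0, 1, 0, -0.007, 0, 0, 0, 0, 1, 0, -0.007, 0, 0, 0, 0, 1, 0, -0.007, 0, 0, 0, 0, 1, 0, -0.007, 0, 0, 0, 0, 1, 0, -0.007, 0, 0, 0, 0, 1, 0, -0.007, 0, 0, 0, 0, 1])

```text
time_s: 15.73
position: [0.5679, 0.2489, 0.0688]
tcp_rot: [0.342, 0.073, 0.937, -0.026]
ft_force: [-1.6, 4.0, 2.0]
finger_gap: 0.003
grasp_force: 2.3
```

>>> play_rows(motion=[0, -0.005, 0, 0, 0, 0, 1, 0, -0.005, 0, 0, 0, 0, 1])

```text
time_s: 15.9
position: [0.5677, 0.2474, 0.0688]
tcp_rot: [0.342, 0.073, 0.937, -0.026]
ft_force: [-1.3, 5.2, 2.8]
finger_gap: -0.002
grasp_force: 2.3
```

>>> play_rows(motion=[0, -0.004, 0, 0, 0, 0, 1, 0, -0.004, 0, 0, 0, 0, 1])

```text
time_s: 16.07
position: [0.5675, 0.2462, 0.0687]
tcp_rot: [0.342, 0.073, 0.937, -0.026]
ft_force: [-2.1, 5.3, 3.3]
finger_gap: 0.001
grasp_force: 2.3
```

```bash
python3 - <<'E'
from h import *
stat(); s=bot.sense(); print(s["grasp_force"])
E
```

```text
t 16.07 station mm [-44.95  67.08  68.75] F station [-2.87  4.92  3.25]
2.2712425142526627
```

>>> play_rows(motion=[0, -0.0025, 0, 0, 0, 0, 1, 0, -0.0025, 0, 0, 0, 0, 1])

```text
time_s: 16.23
position: [0.5674, 0.2455, 0.0687]
tcp_rot: [0.342, 0.073, 0.937, -0.026]
ft_force: [-1.8, 5.1, 3.4]
finger_gap: -0.001
grasp_force: 2.3
```

>>> play_rows(motion=[0, -0.0025, 0, 0, 0, 0, 1, 0, -0.0025, 0, 0, 0, 0, 1])

```text
time_s: 16.4
position: [0.5673, 0.2448, 0.0687]
tcp_rot: [0.342, 0.073, 0.937, -0.026]
ft_force: [-2.6, 4.8, 2.5]
finger_gap: 0.003
grasp_force: 2.3
```

>>> play_rows(motion=[0, -0.0025, 0, 0, 0, 0, 1, 0, -0.0025, 0, 0, 0, 0, 1])

```text
time_s: 16.57
position: [0.5672, 0.244, 0.0687]
tcp_rot: [0.342, 0.073, 0.937, -0.026]
ft_force: [-2.5, 4.8, 2.9]
finger_gap: -0.004
grasp_force: 2.3
```

>>> play_rows(motion=[0, -0.0025, 0, 0, 0, 0, 1, 0, -0.0025, 0, 0, 0, 0, 1])

```text
time_s: 16.73
position: [0.567, 0.2433, 0.0687]
tcp_rot: [0.342, 0.073, 0.937, -0.026]
ft_force: [-2.4, 6.5, 3.4]
finger_gap: 0.001
grasp_force: 2.3
```

>>> play_rows(motion=[0, -0.0025, 0, 0, 0, 0, 1, 0, -0.0025, 0, 0, 0, 0, 1])

```text
time_s: 16.9
position: [0.5669, 0.2426, 0.0687]
tcp_rot: [0.342, 0.073, 0.937, -0.026]
ft_force: [-1.7, 5.2, 2.3]
finger_gap: -0.001
grasp_force: 2.3
```

>>> play_rows(motion=[0, -0.0025, 0, 0, 0, 0, 1, 0, -0.0025, 0, 0, 0, 0, 1])

```text
time_s: 17.07
position: [0.5668, 0.2418, 0.0687]
tcp_rot: [0.342, 0.073, 0.937, -0.026]
ft_force: [-2.9, 4.6, 2.7]
finger_gap: 0.003
grasp_force: 2.3
```

>>> play_rows(motion=[0, -0.002, 0, 0, 0, 0, 1, 0, -0.002, 0, 0, 0, 0, 1])

```text
time_s: 17.23
position: [0.5667, 0.2412, 0.0687]
tcp_rot: [0.342, 0.073, 0.937, -0.026]
ft_force: [-2.4, 4.3, 2.5]
finger_gap: 0.0
grasp_force: 2.3
```

>>> play_rows(motion=[0, -0.0025, 0, 0, 0, 0, 1, 0, -0.0025, 0, 0, 0, 0, 1])

```text
time_s: 17.4
position: [0.5666, 0.2405, 0.0687]
tcp_rot: [0.342, 0.073, 0.937, -0.026]
ft_force: [-2.3, 4.9, 2.5]
finger_gap: 0.0
grasp_force: 2.3
```

>>> play_rows(motion=[0, -0.002, 0, 0, 0, 0, 1, 0, -0.002, 0, 0, 0, 0, 1])

```text
time_s: 17.57
position: [0.5665, 0.2399, 0.0687]
tcp_rot: [0.342, 0.073, 0.937, -0.026]
ft_force: [-1.7, 5.6, 2.2]
finger_gap: 0.001
grasp_force: 2.6
```

>>> play_rows(motion=[0, -0.0015, 0, 0, 0, 0, 1, 0, -0.0015, 0, 0, 0, 0, 1])

```text
time_s: 17.73
position: [0.5665, 0.2397, 0.0687]
tcp_rot: [0.342, 0.073, 0.937, -0.026]
ft_force: [-2.2, 6.1, 2.5]
finger_gap: 0.001
grasp_force: 3.0
```

>>> play_rows(motion=[0, -0.0015, 0, 0, 0, 0, 1, 0, -0.0015, 0, 0, 0, 0, 1])

```text
time_s: 17.9
position: [0.5664, 0.2395, 0.0687]
tcp_rot: [0.342, 0.073, 0.937, -0.026]
ft_force: [-2.2, 7.3, 0.7]
finger_gap: 0.002
grasp_force: 3.4
```

```bash
python3 -c "
from h import *
stat(); print(bot.sense()['grasp_force'])"
```

```text
t 17.9 station mm [-45.01  60.28  68.74] F station [-3.34  6.86  0.73]
3.4463437646627426
```

>>> play_rows(motion=[0, -0.0015, 0, 0, 0, 0, 1, 0, -0.0015, 0, 0, 0, 0, 1])

```text
time_s: 18.07
position: [0.5664, 0.2393, 0.0688]
tcp_rot: [0.342, 0.073, 0.937, -0.025]
ft_force: [-1.0, 8.4, 1.3]
finger_gap: 0.002
grasp_force: 3.9
```

>>> play_rows(motion=[0, 0, 0, 0, 0, 0, 1, 0, 0, 0, 0, 0, 0, 1, 0, 0, 0, 0, 0, 0, 1, 0, 0.01, 0, 0, 0, 0, 1, 0, 0.02, 0, 0, 0, 0, 1, 0, 0.05, 0, 0, 0, 0, 1, 0, 0.1, 0, 0, 0, 0, 1, 0, 0, -0.1, 0, 0, 0, 1, 0, 0, -0.16, 0, 0, 0, 1, 0, 0, -0.16, 0, 0, 0, 1, 0, 0, -0.16, 0, 0, 0, 1, 0, 0, -0.16, 0, 0, 0, 1, 0, 0, 0, 0, 0, 0, 1, 0, 0, 0, 0, 0, 0, 1, 0, 0, 0, 0, 0, 0, 1, 0, 0, 0, 0, 0, 0, 1])

```text
time_s: 19.4
position: [0.5, 0.2755, 0.1515]
tcp_rot: [0.341, 0.073, 0.937, -0.028]
ft_force: [0.5, 0.3, -0.1]
finger_gap: 0.002
grasp_force: 0.0
```

```bash
python3 - <<'E'
from h import *
stat(); t=bot.camera("top"); c=bot.camera("scene")
m=mask(t,(0,150,60),(8,255,255)); k=cv2.findNonZero(m[150:260,25:200])[:,0]+[25,150]; X=back(t,k.mean(0),.075); C,n=np.cos(SP[2]),np.sin(SP[2]); d=X[:2]-SP[:2]
print("tab station",C*d[0]+n*d[1],-n*d[0]+C*d[1],len(k))
cv2.imwrite("pics/s8.png",np.hstack([cv2.resize(c["color"][110:210,310:410],None,fx=3.9,fy=3.9),cv2.resize(t["color"][140:240,80:180],None,fx=3.9,fy=3.9)]))
E
```

```text
t 19.4 station mm [-116.28   85.4   151.48] F station [ 0.4   0.38 -0.13]
tab station -0.04682409876242537 0.0362935414129802 64
```

View pics/s8.png

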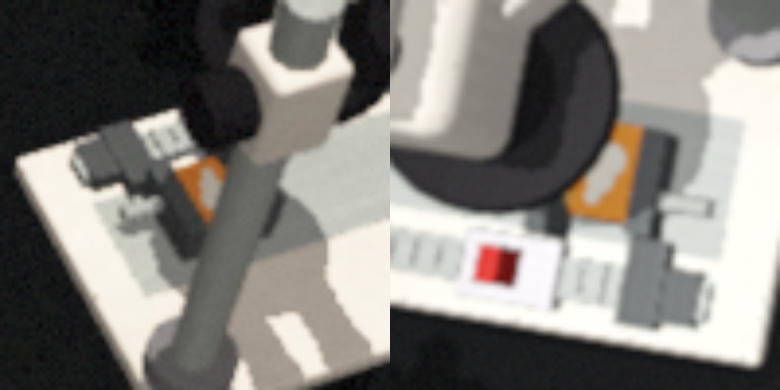

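```bash
python3 -c "
from workcell import bot
print(bot.finish_job())"
```

```text
the job is handed in; nothing more can be done
None
```

The amber block is on the bed, square against the stop jaw, with the sliding jaw closed on it at an estimated 3 N and the arm clear; I handed the job in at about 19.5 s, but no verdict came back.

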